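# Fit the steerer spacer, then hold the stem faceplate for bolting

### The job

The front end of a child's bike is being put together on the bench stand. Slide the tubular spacer down over the top of the upright steerer tube until it sits on the stem and let go of it; then pick up the bar-clamp faceplate, tilt it to the slope of the stem's open clamp face, press it over the bar so that both of its ears lie flush and square on that face, and finish while you are still gripping and pressing it there, so that a workmate can put the four bolts in. Leave the stem at the angle it is set to, and do not disturb the hex key, the hub or the oil bottle.

Things in the scene. Friction and masses are not known exactly. Their poses are not given: they have to be found in the camera images.
- spacer_mid (a point): Centre of the plain aluminium tubular spacer, half-way up (15 mm above its lower end); z along its bore. Outside diameter 38 mm, bore 31 mm right through, 30 mm tall, about 40 g. It stands on end on the bench; both ends are alike.
- spacer_seat (a point): Where the spacer's lower end must rest: flat round top (41 mm across) of the stem's steerer clamp, 189 mm above the bench, on the axis of the upright steel steerer tube (28.6 mm diameter, 3 mm chamfer at its end), which stands up 27 mm above this point. z up; -x level, to the side to which the stem leans (roughly to the robot); y level, parallel to the bar.
- stand: Bench stand with the steerer, stem and bar: bolted-down steel plate 120 x 100 x 10 mm (x by y, its middle 15 mm on the -x side) with a head-tube stub; it cannot move. Origin on the bench under the steerer; axes as at spacer_seat. The bar is fixed in the stem: 25.4 mm diameter in the clamp (1 mm clear of the faceplate's groove), 385 mm long with rubber grips. Stem head behind the face: 49 x 42 mm, 25 mm deep.
- faceplate_mid (a point): Middle of the loose aluminium bar-clamp faceplate, 10 mm above its flat joint face; z out of its arched side. 50 mm (x) by 42 mm (y): two flat ears 13 mm thick along the 42 mm edges, joined by an arch 19.3 mm high. Lies arch up. Grip it by the outer end faces of the ears (x = +-25 mm, 13 mm high). Half a turn about z makes no difference.
- faceplate: The faceplate as a solid, about 90 g; origin in the middle of its joint face (the flat undersides of the ears), axes as at faceplate_mid. Between the ears a half-round groove of radius 13.7 mm runs along y, for the bar.
- stem_face (a point): Centre of the stem's open clamp face, on the bar's axis. x-y plane = the two flat stem ears (13.7 to 24 mm either side of the bar, 42 mm long along y). z square out of the face, up and to the leaning side; y along the bar; x across the bar. The bar stands 12.7 mm out of the face. Seated, the faceplate's joint face lies in this plane, faceplate_mid 10 mm out along z.
- stem (a joint): Hinge of the adjustable stem, level axis 75 mm behind stem_face and 60 mm from the steerer axis. Value = lean of the stem from straight up = slope of the clamp face from level, rad. Friction about 5 N m: it keeps its angle under a push along the stem but gives way to a strong sideways one.
- spacer: The spacer as a solid; its origin is the centre of its lower end.
- vice_mid: Big bench vice, fixed, between the robot and the stand: about 390 mm long (x), 180 mm wide at the jaws, 175 mm tall, its tail 90 mm tall reaching under the bar; an obstacle only. Open boxes of parts up to 130 mm tall stand right of it and beside the stand; the bar (about 230 mm up) is the highest thing on the bench near the work.
- hex_key: Bystander: L-shaped steel hex key, 93 x 36 x 6 mm, lying on the bench. Origin at the centre of its underside.
- front_hub: Bystander: silver front-wheel hub, 100 mm long, 43 mm across, lying on the bench. Origin at the centre of its underside.
- oil_bottle: Bystander: dark oil bottle with a pointed spout, 46 mm across, 155 mm tall, standing on the bench. Origin at the centre of its underside.
Mind the look-alikes: they are no part of the job. Leave any orange or yellow look-alike of the spacer alone.

How it is judged:
By the outcome, as a careful person would: the job done as asked, in the order asked, and still so for the second after the job is handed in, while the arm keeps its last pose, push and grip.
It also fails if it takes over 58 s, if anything falls off the work surface, if the arm or the gripper's body presses on something with over 40 N, if the wrist force passes 120 N, or if a joint passes its speed limit or range.

### The arm

A 6-joint arm with a two-finger parallel gripper is mounted at the origin on a cart in front of the work surface, level with it; the furniture and walls round the work are solid. World frame = base frame: x ahead of the robot, y to its left, z up, the work surface at z = 0. Lengths are in m, angles in rad, forces in N, time in s.
With the tool pointing down it reaches from about 0.3 to 0.825 m from the base axis. Payload 5.4 kg.
Tool frame: the origin (TCP) lies at the very end of the fingers, on their centre line; the grasp point (between the pads) lies 19 mm behind it; z points along the fingers, y is the line along which they close (so a half turn about z gives the same grasp; the last joint's range is limited). The gripper opens to 92 mm and grips with 3 to 60 N. Pads are 20 mm wide; open, the fingers measure 128 mm over their backs; the gripper's body (75 mm by 189 mm) begins 69 mm behind the grasp point.
Start: joints at [1.003, 0.158, 1.597, -0, 1.386, -0.21], TCP at [0.201, 0.539, 0.18] pointing down, gripper open.
Joint ranges: [-2.91, 2.91], [-0.94, 2.29], [0.18, 2.7], [-1.29, 4.43], [0.17, 2.64], [-3, 3]. Speed limits (rad/s): [2.57, 2.57, 3.14, 3.14, 3.14, 3.14].

### API

Orientations are given as a rotation vector (axis times angle).
In Python, from workcell import bot gives the robot as it stands. Calls block until the motion is done:
- bot.goto(position, orientation): joint-space move of the TCP to a pose.
- bot.line_to(position, rot=None, max_speed=0.15): straight line of the TCP; rot=None keeps the orientation; max_speed is the mean speed in m/s.
- bot.set_joints(angles): joint-space move.
- bot.set_gripper(opening, newtons=None): opening from 0.0 (shut) to 1.0 (fully open); newtons is the grip in N (None keeps the last); returns when the fingers have stopped.
- bot.hold(seconds).
- bot.inverse_kinematics(position, orientation): joint angles nearest the present ones, or None.
- bot.read_camera(name): name is "scene" or "top"; returns a dict with "pixels" (480x640x3 uint8, blue, green, red), "fx", "fy", "cx", "cy" (pixels), "R" (3x3) and "t" (3): a world point X has camera coordinates R X + t. Camera axes: x right, y down, z forward; pixel columns grow to the right and rows downward; lengths in m; the calibration is good to about 2 mm. A picture is of the moment at which its call begins. There is no depth.
A pose or a line that the arm cannot do raises bot.MotionError and nothing moves.
- bot.job_done(): hands the job in; it is judged then, once.
Readings, each from a call of its own:
- bot.current_clock(): time.
- bot.current_joints(): joint angles.
- bot.current_joint_vel(): joint speeds.
- bot.current_effort(): joint torques, N m.
- bot.current_ee_pos(): TCP position.
- bot.current_tool_rot(): TCP orientation.
- bot.current_contact_force(): force on the tool from outside, world axes, zero at the start.
- bot.current_ft_torque(): the same for the moment, N m.
- bot.current_opening(): opening from 0.0 (shut) to 1.0 (fully open).
- bot.current_grip_force(): force on a finger pad.
Only numpy, scipy, OpenCV 4.12 (cv2) and the standard library are available. Lean on these libraries where they do the work, as an engineer would, in place of code of your own. Each camera call takes 0.05 s, during which the arm holds its last target. There are 200 camera calls.

## Working session

There is one attempt and no reset: what is moved stays moved. The work goes in short steps, each a Python script; the robot and the scene stay as the last script left them, time stands still between calls to the robot, and variables do not carry over. Pictures are saved under pics/ and viewed, at most 10 in all, crops included, and the job is handed in when it is done.

```bash
mkdir -p pics; cat > h.py <<'E'
import numpy as np, cv2
from scipy.spatial.transform import Rotation as Ro
from workcell import bot
def ray(c,u,v):
    d=c["R"].T@np.array([(u-c["cx"])/c["fx"],(v-c["cy"])/c["fy"],1]); return -c["R"].T@c["t"],d/np.linalg.norm(d)
def onz(c,u,v,z):
    o,d=ray(c,u,v); return o+d*(z-o[2])/d[2]
def two(c1,p1,c2,p2):
    o1,d1=ray(c1,*p1);o2,d2=ray(c2,*p2)
    s=np.linalg.lstsq(np.c_[d1,-d2],o2-o1,rcond=None)[0]
    a=o1+s[0]*d1;b=o2+s[1]*d2
    return (a+b)/2,np.linalg.norm(a-b)
def proj(c,X):
    p=c["R"]@np.asarray(X)+c["t"]; return np.array([c["fx"]*p[0]/p[2]+c["cx"],c["fy"]*p[1]/p[2]+c["cy"]])
E
python3 - <<'E'
from h import *
import pickle
for n in("scene","top"):
    c=bot.read_camera(n);cv2.imwrite(f"pics/{n}0.png",c["pixels"]);pickle.dump(c,open(n+"0.pkl","wb"))
    print(n,c["fx"],c["cx"],c["cy"],-c["R"].T@c["t"],c["R"].round(3).tolist())
print(bot.current_clock(),bot.current_tool_rot(),bot.current_opening())
E
```

```text
scene 481.10942613687433 328.3362890048075 244.38508874816725 [0.10466993 0.85408614 0.81658442] [[-0.829, -0.56, 0.008], [-0.382, 0.555, -0.739], [0.409, -0.616, -0.673]]
top 558.5755129694224 318.3618041812898 240.8805911073375 [0.38143122 0.21031587 1.24734151] [[-0.024, -0.999, -0.043], [-0.993, 0.029, -0.118], [0.119, 0.039, -0.992]]
0.1 [-5.58953016e-01 -3.09084678e+00  2.38119795e-03] 0.9997731232508947
```

View pics/scene0.png

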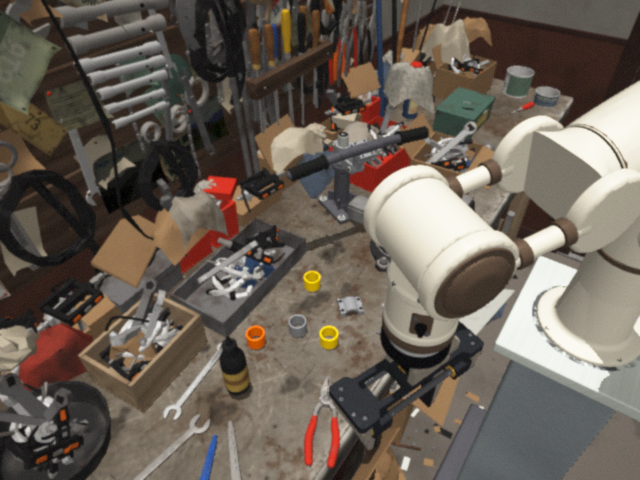

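View pics/top0.png

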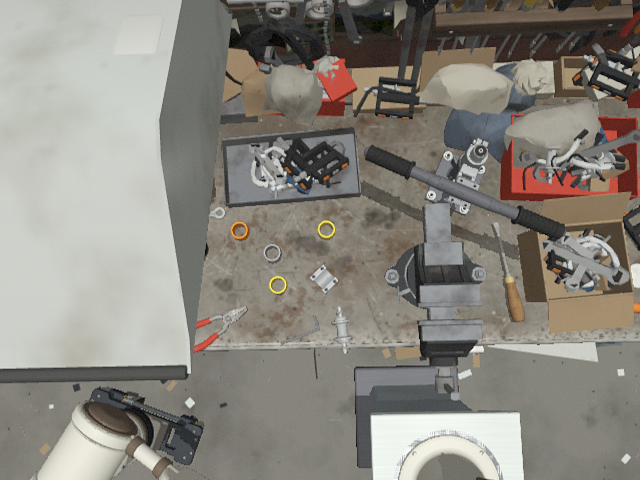

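The scene view shows the grey spacer at (298,325) and the faceplate at (350,305). The bar runs from (270,180) to (425,133), with the stand below it.

Things that could pass for the spacer:
- **Grey ring:** scene (298,325) / top (272,253).
- **Orange ring:** scene (256,338) / top (239,231).
- **Yellow rings:** scene (312,281) and (329,338) / top (326,229) and (278,285).

I choose the plain grey ring. The only faceplate candidate is at top (323,278). I'll check both in one close crop.

```bash
python3 - <<'E'
import cv2,numpy as np
s=cv2.imread("pics/scene0.png");t=cv2.imread("pics/top0.png")
f=lambda im,x,y,w,h:cv2.resize(im[y:y+h,x:x+w],(400,300),interpolation=cv2.INTER_CUBIC)
a=np.vstack([np.hstack([f(s,280,280,100,75),f(t,245,225,100,75)]),np.hstack([f(s,295,115,120,90),f(t,410,130,100,75)])])
cv2.imwrite("pics/crop1.png",a)
E
```

```text
(no output)
```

View pics/crop1.png

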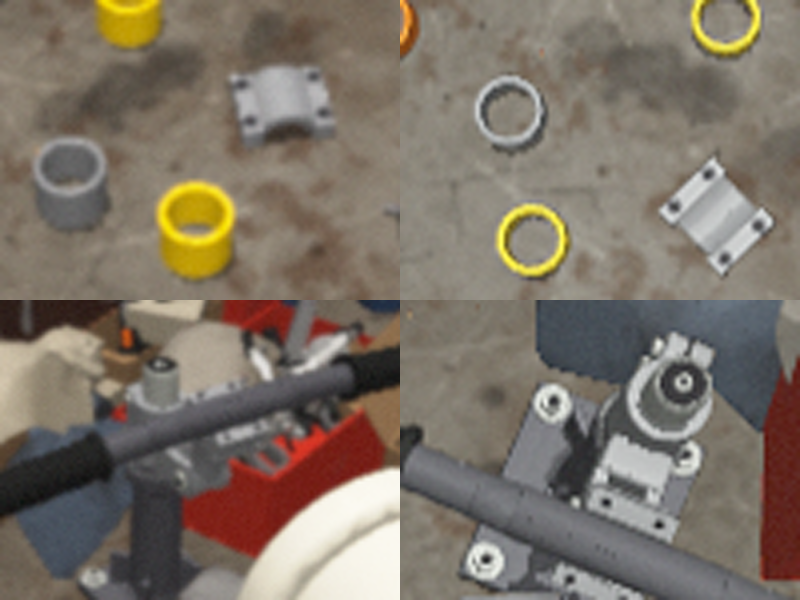

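Crop: the grey ring is plain aluminium (top ≈(272.5,252.5)) and the arched faceplate's four bolt holes are clear at top ≈(318–339,268–290). The steerer top is at top (481,150.5) and scene (343,134.5).

```bash
python3 - <<'E'
from h import *
import pickle
S=pickle.load(open("scene0.pkl","rb"));T=pickle.load(open("top0.pkl","rb"))
tc=lambda x,y:(245+(x-400)/4-.4,225+y/4-.4)
t2=lambda x,y:(410+(x-400)/4-.4,130+(y-300)/4-.4)
sc=lambda x,y:(280+x/4-.4,280+y/4-.4)
s2=lambda x,y:(295+x*.3-.35,115+(y-300)*.3-.35)
H=np.array([onz(T,*tc(*p),.013) for p in[(710,174),(674,207),(757,226),(725,260)]])
a,b=H[:2].mean(0),H[2:].mean(0);print("FP top holes",H.mean(0),"xspan",np.linalg.norm(a-b),"yaw",np.arctan2(*(b-a)[1::-1]),"yvec yaw",np.arctan2(*(H[0]-H[1])[1::-1]),np.arctan2(*(H[2]-H[3])[1::-1]))
Hs=np.array([onz(S,*sc(*p),.013) for p in[(245,77),(313,77),(325,120),(250,121)]]);print("FP scene",Hs.mean(0),Hs.round(4).tolist())
C=np.array([onz(T,*tc(*p),.0065) for p in[(712,157),(773,215),(724,275),(660,212)]]);print("FP corners",C.mean(0),[np.linalg.norm(C[i]-C[i-1]) for i in range(4)])
# spacer ring by mask in both views
for n,c,z,w in(("top",T,.03,(255,235,290,270)),("scene",S,.03,(286,312,310,340))):
    x0,y0,x1,y1=w;g=cv2.cvtColor(c["pixels"][y0:y1,x0:x1],cv2.COLOR_BGR2HSV)
    m=((g[...,1]<25)).astype(np.uint8)*255
    k=max(cv2.findContours(m,cv2.RETR_EXTERNAL,cv2.CHAIN_APPROX_NONE)[0],key=cv2.contourArea)
    e=cv2.boundingRect(k);print(n,"bbox",e[0]+x0,e[1]+y0,e[2:],onz(c,x0+e[0]+e[2]/2-.5,y0+e[1]+e[3]/2-.5,z))
print("spacer top ring hand",onz(T,*tc(509.5,111),.03),"scene",onz(S,*sc(70,162),.03))
print("steerer",onz(T,*t2(684,381),.216),onz(S,*s2(160,363),.216),two(T,t2(684,381),S,s2(160,363)))
# bar edges
def bar(c,p,q,hw):
    g=cv2.GaussianBlur(cv2.cvtColor(c["pixels"],cv2.COLOR_BGR2GRAY),(0,0),1).astype(np.float32)
    p,q=np.float32(p),np.float32(q);d=(q-p)/np.linalg.norm(q-p);n=np.array([-d[1],d[0]])
    for t in np.linspace(0,1,15):
        o=p+t*(q-p);s=np.arange(-hw,hw+.1,1.)
        P=(o[:,None]+n[:,None]*s).astype(np.float32)
        print(o.round(0),cv2.remap(g,P[0][None],P[1][None],1)[0].astype(int).tolist())
bar(T,(366,152),(565,232),14);bar(S,(270,183),(428,132),14)
E
```

```text
FP top holes [0.44457489 0.24958852 0.013     ] xspan 0.03965945614936397 yaw -2.415146521826392 yvec yaw -0.8541764818122258 -0.7820393497977669
FP scene [0.44480696 0.25278712 0.013     ] [[0.4705, 0.2516, 0.013], [0.4395, 0.2303, 0.013], [0.4181, 0.2529, 0.013], [0.4512, 0.2764, 0.013]]
FP corners [0.4460266  0.24935453 0.0065    ] [np.float64(0.04207713178079982), np.float64(0.04679223428120996), np.float64(0.04286753921327979), np.float64(0.04981048451104518)]
top bbox 263 244 (19, 19) [0.50323438 0.36137732 0.03      ]
scene bbox 288 314 (19, 23) [0.49839102 0.37456159 0.03      ]
spacer top ring hand [0.50467166 0.36141265 0.03      ] scene [0.50584064 0.36425062 0.03      ]
steerer [ 0.66786505 -0.05688188  0.216     ] [ 0.66908062 -0.05396424  0.216     ] (array([ 0.66942464, -0.05678594,  0.21435519]), np.float64(0.0024191875183685813))
[366. 152.] [108, 110, 112, 113, 114, 114, 112, 105, 97, 90, 85, 84, 82, 80, 77, 73, 71, 70, 76, 84, 90, 96, 101, 102, 103, 103, 102, 103, 105]
[380. 158.] [112, 111, 108, 104, 96, 80, 63, 52, 51, 53, 55, 55, 55, 55, 53, 51, 48, 46, 43, 40, 
[... 3288 characters left out ...]
 89]
[383. 147.] [73, 78, 91, 100, 100, 97, 95, 93, 90, 84, 78, 69, 61, 55, 51, 49, 50, 53, 59, 72, 88, 102, 105, 100, 96, 98, 98, 94, 86]
[394. 143.] [171, 184, 191, 183, 159, 130, 110, 99, 93, 87, 78, 69, 60, 55, 55, 59, 61, 59, 58, 56, 55, 59, 69, 77, 76, 67, 59, 55, 55]
[405. 139.] [92, 92, 94, 92, 83, 66, 49, 40, 36, 33, 31, 29, 28, 26, 24, 27, 39, 63, 90, 108, 114, 114, 115, 114, 114, 113, 114, 112, 111]
[417. 136.] [113, 115, 115, 114, 110, 96, 73, 51, 39, 36, 34, 32, 31, 28, 25, 24, 27, 38, 60, 86, 103, 110, 111, 112, 114, 116, 112, 102, 89]
[428. 132.] [113, 114, 114, 115, 115, 113, 108, 100, 90, 78, 68, 62, 61, 64, 70, 77, 86, 96, 103, 107, 110, 113, 119, 120, 114, 106, 99, 96, 96]
```

```bash
cat >> h.py <<'E'
import pickle
OT=np.array([.0007,.0015,0]); OS=-OT   # camera-disagreement correction
def ray2(c,u,v,o):
    a,d=ray(c,u,v); return a+o,d
E
python3 - <<'E'
from h import *
S=pickle.load(open("scene0.pkl","rb"));T=pickle.load(open("top0.pkl","rb"))
t2=lambda x,y:(410+(x-400)/4-.4,130+(y-300)/4-.4)
st=np.array([.6685,-.0554])
def ln(p,q,f):
    p,q=np.array(p,float),np.array(q,float);d=(q-p)/np.linalg.norm(q-p);n=np.array([-d[1],d[0]])
    return p+n*f(0),q+n*f(1)
a,b=ln((366,152),(565,232),lambda t:-.6+2.2*t)
e,f=ln((270,183),(428,132),lambda t:-2.7)
def plane(c,p,q,o):
    O,d1=ray2(c,*p,o);_,d2=ray2(c,*q,o);n=np.cross(d1,d2);n/=np.linalg.norm(n);return n,n@O
n1,k1=plane(T,a,b,OT);n2,k2=plane(S,e,f,OS)
d=np.cross(n1,n2);d/=np.linalg.norm(d);print("bar dir",d)
X=np.linalg.lstsq(np.array([n1,n2,d]),np.array([k1,k2,d@np.array([*st,.23])]),rcond=None)[0]
print("bar pt near steerer",X)
# same from top only at assumed z
for z in(.22,.23,.24):
    A=[(lambda o,r:o+r*(z-o[2])/r[2])(*ray2(T,*p,OT)) for p in(a,b)]
    u=(A[1]-A[0])/np.linalg.norm(A[1]-A[0]); n=np.array([-u[1],u[0]])
    dist=(np.array(st)-A[0][:2])@n
    print(z,"u",u,"len",np.linalg.norm(A[1]-A[0]),"dist",dist,"lean",np.arcsin((abs(dist)-.06)/.075))
    # holes' signed offset from bar axis at plane z
    for p in[(607,503),(659,524),(570,577),(622,596)]:
        o,r=ray2(T,*t2(*p),OT);Y=o+r*(z-o[2])/r[2];print("  hole",(Y[:2]-A[0][:2])@n,(Y[:2]-A[0][:2])@u[:2])
E
python3 - <<'E'
import cv2,numpy as np
s=cv2.imread("pics/scene0.png");t=cv2.imread("pics/top0.png")
f=lambda im,x,y,w,h:cv2.resize(im[y:y+h,x:x+w],(800,300),interpolation=cv2.INTER_CUBIC)
cv2.imwrite("pics/crop2.png",np.vstack([f(s,325,125,80,30),f(t,430,165,80,30)]))
E
```

```text
bar dir [-0.42539237 -0.90499925  0.00420615]
bar pt near steerer [ 0.59109787 -0.01909908  0.21241385]
0.22 u [-0.42433945 -0.90550319  0.        ] len 0.3917444395622651 dist 0.08759704554003411 lean 0.37681479673928664
  hole 0.01835412630973994 0.18379646631604774
  hole 0.018545609727126378 0.20944579683553205
  hole -0.020711079279513055 0.1813288112623385
  hole -0.019568413809421585 0.20654979695852202
0.23 u [-0.42433945 -0.90550319  0.        ] len 0.38793125344570306 dist 0.09037217947938461 lean 0.4169376997953328
  hole 0.018175469786359276 0.1820074169694567
  hole 0.018365089330682084 0.20740708045819695
  hole -0.020509480502371745 0.17956378172826043
  hole -0.019377937579702482 0.20453926984288245
0.24 u [-0.42433945 -0.90550319  0.        ] len 0.3841180673291411 dist 0.09314731341873503 lean 0.457787135555617
  hole 0.017996813262978507 0.18021836762286575
  hole 0.0181845689342376 0.20536836408086198
  hole -0.02030788172523055 0.17779875219418242
  hole -0.019187461349983472 0.20252874272724297
```

View pics/crop2.png

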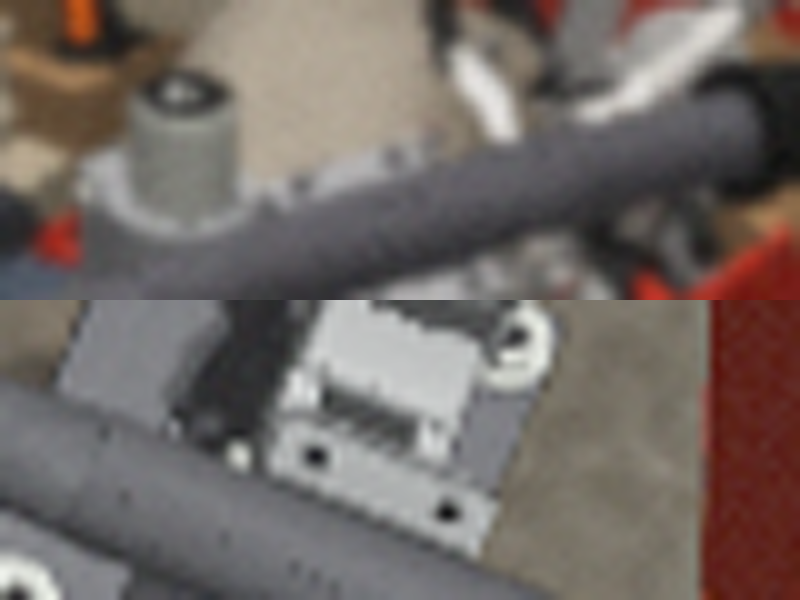

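Crop 2: the upper stem-ear bolt holes are at top ≈(461.1,180.2) and (474.3,185.7), and at scene ≈(354.8,142.9) and (364.0,140.0). The clamped bar's axis in the scene view passes near (374.5,144).

```bash
python3 - <<'E'
from h import *
from scipy.optimize import brentq
S=pickle.load(open("scene0.pkl","rb"));T=pickle.load(open("top0.pkl","rb"))
st=np.array([.6685,-.0554,0])
u=np.array([-.4243,-.9055,0]);n=np.array([-.9055,.4243,0]) # u along bar, n to leaning side
def tw(p,q):
    a,d=ray2(T,*p,OT);b,e=ray2(S,*q,OS);s=np.linalg.lstsq(np.c_[d,-e],b-a,rcond=None)[0];P=a+s[0]*d;Q=b+s[1]*e
    return (P+Q)/2,np.linalg.norm(P-Q)
print("steerer",tw((410+284/4-.4,130+81/4-.4),(295+160*.3-.35,115+63*.3-.35)))
h=[]
for p,q in(((461.15,180.25),(354.75,142.85)),((474.35,185.75),(364.05,140.05))):
    X,g=tw(p,q);h.append(X);print("hole",X,g,"n,u rel steerer",(X-st)@n,(X-st)@u)
M=np.mean(h,0);du=(M-st)@n
L=brentq(lambda L:.06+.075*np.sin(L)-.01985*np.cos(L)-du,-.5,1.3)
print("du",du,"zu",M[2],"lean",L,"bar z",M[2]-.01985*np.sin(L),"d",.06+.075*np.sin(L))
# dependency on z for top only
for z in(.22,.23,.24,.25):
    P=np.mean([(lambda o,r:o+r*(z-o[2])/r[2])(*ray2(T,*p,OT)) for p in((461.15,180.25),(474.35,185.75))],0)
    dd=(P-st)@n;print(z,"du",dd,"lean",brentq(lambda L:.06+.075*np.sin(L)-.01985*np.cos(L)-dd,-.5,1.3),"u",(P-st)@u)
# bar triang from plane (top line) and scene points
a,d1=ray2(T,465.6,192.9,OT);b,d2=ray2(T,479.5,199.2,OT);N=np.cross(d1,d2)
for q in((359.5,147.3),(370.5,145.2),(374.5,144)):
    o,r=ray2(S,*q,OS);X=o+r*(N@(a-o))/(N@r);print("bar",X,"n",(X-st)@n,"u",(X-st)@u,"lean",np.arcsin(((X-st)@n-.06)/.075))
E
```

```text
steerer (array([ 0.66847133, -0.05542266,  0.2160092 ]), np.float64(0.00020000560375824789))
hole [ 0.60818095 -0.01319063  0.23041224] 0.0007549628378427298 n,u rel steerer 0.07252833850452207 -0.012627212481535928
hole [ 0.59692131 -0.03666634  0.2304479 ] 0.0011279633433605794 n,u rel steerer 0.07276319764251632 0.013407512504505028
du 0.0726457680735192 zu 0.2304300667985008 lean 0.42246275893396484 bar z 0.22229140934509076 d 0.09075059491212867
0.22 du 0.06926189903910518 lean 0.3784011554307797 u 0.0012635676324639657
0.23 du 0.0722153932414599 lean 0.4168428164557055 u 7.874968178016486e-05
0.24 du 0.07516888744381453 lean 0.45552169619298244 u -0.0011060682689036881
0.25 du 0.07812238164616915 lean 0.4945013584383546 u -0.0022908862195875376
bar [ 0.59165572 -0.00867116  0.22622754] n 0.0894095374659986 u -0.0097079365322728 lean 0.4029428170863144
bar [ 0.57825189 -0.03723402  0.22245014] n 0.08942749007101122 u 0.021842977392786046 lean 0.40320303936954544
bar [ 0.57309663 -0.04724819  0.22257051] n 0.08984656370498537 u 0.03309818587062996 lean 0.40928576080939505
```

```bash
cat >> h.py <<'E'
st=np.array([.6685,-.0554,0]);u=np.array([-.4243,-.9055,0]);n=np.array([-.9055,.4243,0]);ez=np.array([0,0,1.])
L=.415
w=lambda L:np.cos(L)*ez+np.sin(L)*n
xf=lambda L:np.cos(L)*n-np.sin(L)*ez
def rot(z,y):
    z,y=np.array(z,float),np.array(y,float);return Ro.from_matrix(np.c_[np.cross(y,z),y,z]).as_rotvec()
down=lambda yaw:rot(-ez,[np.cos(yaw),np.sin(yaw),0])
SP=np.array([.5052,.3628,0]);FP=np.array([.4449,.2512,0])
F0=st+.0903*n+.2235*ez
def rep(m=""):
    print(m,"t%.1f"%bot.current_clock(),"p",bot.current_ee_pos().round(4) if hasattr(bot.current_ee_pos(),'round') else bot.current_ee_pos(),"F",np.round(bot.current_contact_force(),1),"M",np.round(bot.current_ft_torque(),2),"op",round(bot.current_opening()*92,1),"grip",np.round(bot.current_grip_force(),1))
E
python3 - <<'E'
from h import *
S=pickle.load(open("scene0.pkl","rb"));T=pickle.load(open("top0.pkl","rb"))
print("bottle base",onz(S,239,388,0)); print("hub",onz(T,342,328,.043))
for z in(.3,.6,.8):print("hood corner",z,onz(T,190,370,z),onz(T,215,130,z))
for y in(-1.57,-1,-.5,0,.5,1,1.57,2.2,2.8):
    print("sp yaw",y,np.round(bot.inverse_kinematics(SP+[0,0,.06],down(y)),2))
yb=np.arctan2(u[1],u[0])
P=[("st",st+.24*ez,down(yb)),("st2",st+.24*ez,down(yb+np.pi)),("fp",FP+.06*ez,down(.74)),("fp2",FP+.06*ez,down(.74+np.pi)),("face",F0+.06*w(L),rot(-w(L),xf(L))),("face2",F0+.06*w(L),rot(-w(L),-xf(L)))]
for k,p,r in P:
    q=bot.inverse_kinematics(p,r);print(k,None if q is None else np.round(q,2))
E
```

```text
bottle base [0.51433164 0.5383773  0.        ]
hub [0.33732631 0.21228016 0.043     ]
hood corner 0.3 [0.28264044 0.46892389 0.3       ] [0.69707927 0.42587228 0.3       ]
hood corner 0.6 [0.31392508 0.38702902 0.6       ] [0.59712121 0.35761081 0.6       ]
hood corner 0.8 [0.3347815  0.33243245 0.8       ] [0.53048251 0.31210317 0.8       ]
sp yaw -1.57 [ 0.43  0.39  1.56 -0.    1.19  2.  ]
sp yaw -1 [ 0.43  0.39  1.56 -0.    1.19  1.43]
sp yaw -0.5 [0.43 0.39 1.56 0.   1.19 0.93]
sp yaw 0 [ 0.43  0.39  1.56 -0.    1.19  0.43]
sp yaw 0.5 [ 0.43  0.39  1.56  0.    1.19 -0.07]
sp yaw 1 [ 0.43  0.39  1.56 -0.    1.19 -0.57]
sp yaw 1.57 [ 0.43  0.39  1.56 -0.    1.19 -1.14]
sp yaw 2.2 [ 0.43  0.39  1.56  0.    1.19 -1.77]
sp yaw 2.8 [ 0.43  0.39  1.56  0.    1.19 -2.37]
st [-0.26  0.38  1.22 -0.    1.55  1.75]
st2 [-0.26  0.38  1.22  0.    1.55 -1.39]
fp [ 0.28  0.12  1.89  0.    1.13 -0.46]
fp2 [0.28 0.12 1.89 0.   1.13 2.68]
face [-0.15 -0.25  1.86 -0.13  1.14 -2.83]
face2 [-0.15 -0.25  1.86 -0.13  1.14  0.31]
```

```bash
python3 - <<'E'
from h import *
bot.set_gripper(.68)
bot.goto(SP+.14*ez,down(2.1));rep("above")
bot.line_to(SP+.0045*ez,max_speed=.12);rep("down")
bot.set_gripper(0,15);rep("closed")
bot.line_to(SP+.12*ez,max_speed=.15);rep("lift")
v=st+.30*ez
bot.goto(v,down(np.arctan2(-u[1],-u[0])));rep("over steerer")
bot.line_to(st+.236*ez,max_speed=.12);rep("near")
for nme in("scene","top"):
    c=bot.read_camera(nme);pickle.dump(c,open(nme+"1.pkl","wb"))
    x,y=(305,95) if nme=="scene" else (440,110)
    cv2.imwrite(f"pics/{nme}1.png",cv2.resize(c["pixels"][y:y+75,x:x+80],(800,750)[:1]+(600,),interpolation=cv2.INTER_CUBIC) if 0 else cv2.resize(c["pixels"][y:y+60,x:x+80],(800,600),interpolation=cv2.INTER_CUBIC))
E
```

```text
above t2.0 p [0.5047 0.3634 0.1401] F [ 0.4 -0.1  0.5] M [0.1  0.03 0.02] op 62.3 grip 0.0
down t3.3 p [0.506  0.3632 0.0055] F [-0.1  0.1  0.8] M [0.05 0.05 0.02] op 62.6 grip 0.0
closed t4.3 p [0.5052 0.3628 0.0045] F [-0.3 -0.4  1.1] M [0.   0.02 0.03] op 0.7 grip 0.0
lift t5.2 p [0.5044 0.3624 0.1187] F [-0.2 -0.9 -0. ] M [ 0.08  0.01 -0.01] op 0.5 grip 0.0
over steerer t7.0 p [ 0.6683 -0.054   0.2993] F [ 0.6  0.5 -0.3] M [ 0.01 -0.   -0.01] op 0.5 grip 0.0
near t7.6 p [ 0.6688 -0.0553  0.2368] F [-0.2  0.   0.4] M [ 0.   -0.   -0.03] op 0.4 grip 0.0
```

View pics/scene1.png

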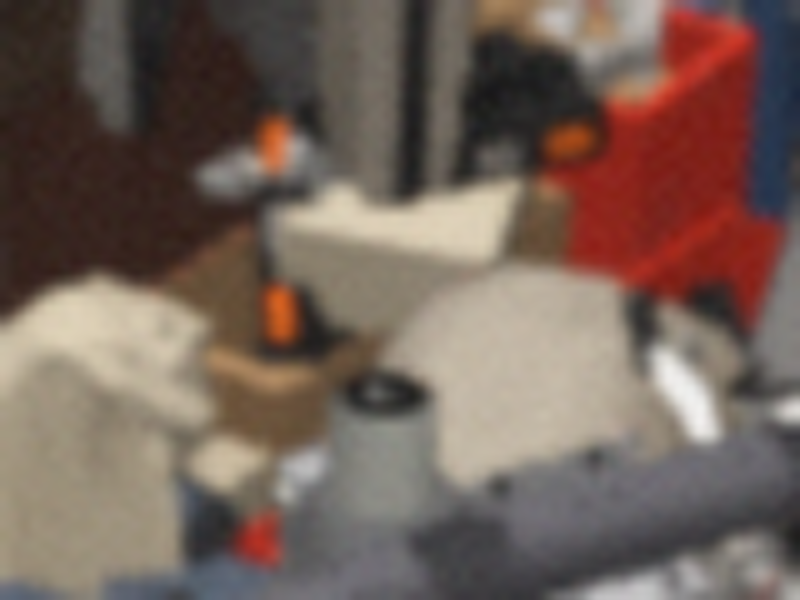

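The gripper shut on nothing. The crop shows the steerer at (343,134) with no gripper near it, although the TCP should be there. I need the whole picture.

```bash
python3 - <<'E'
from h import *
a=pickle.load(open("scene1.pkl","rb"));b=pickle.load(open("top1.pkl","rb"))
for c,k in((a,"scene"),(b,"top")):
    o=pickle.load(open(k+"0.pkl","rb"));print(k,np.abs(o["R"]-c["R"]).max(),np.abs(o["t"]-c["t"]).max(),proj(c,[.6685,-.0554,.236]))
cv2.imwrite("pics/full1.png",np.hstack([cv2.resize(x["pixels"],(400,300),interpolation=cv2.INTER_AREA) for x in(a,b)]))
E
```

```text
scene 0.0 0.0 [343.39250623 126.09348749]
top 0.0 0.0 [482.43725211 146.50316235]
```

View pics/full1.png

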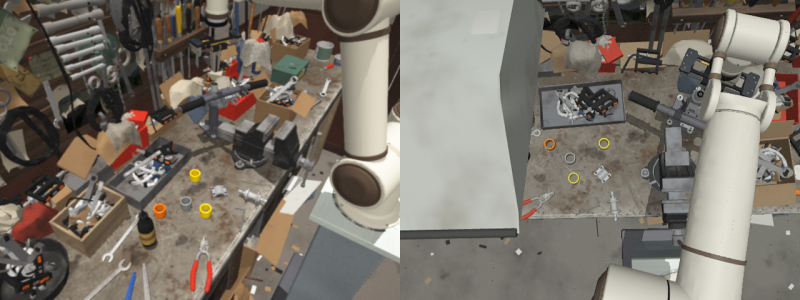

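The arm's tip appears about 50 px above where the TCP should project, and the spacer was not touched. I'll take a fresh picture and measure the real tip.

```bash
python3 - <<'E'
from h import *
rep()
print(bot.current_joints())
a=bot.read_camera("scene");b=bot.read_camera("top")
pickle.dump(a,open("scene2.pkl","wb"));pickle.dump(b,open("top2.pkl","wb"));print(np.abs(a["pixels"].astype(int)-pickle.load(open("scene1.pkl","rb"))["pixels"]).mean())
f=lambda c,x,y:cv2.resize(c["pixels"][y:y+150,x:x+100],(400,600),interpolation=cv2.INTER_CUBIC)
cv2.imwrite("pics/v2.png",np.hstack([f(a,300,0),f(b,440,60)]))
p=bot.current_ee_pos()
for z in(0,.1,.2):print(z,proj(a,p+[0,0,z]),proj(b,p+[0,0,z]))
E
```

```text
t7.7 p [ 0.6693 -0.0555  0.2376] F [-0.  -0.6  0.2] M [0.01 0.05 0.02] op 0.3 grip 0.0
[-2.62242994e-01  3.77902203e-01  1.22145058e+00  1.06830242e-05
  1.53964619e+00 -1.39498878e+00]
2.2659841579861113
0 [343.22725977 125.51365375] [482.67166794 145.96956316]
0.1 [344.46822716  86.39312738] [497.69978551 128.71224963]
0.2 [345.868894    42.23820056] [516.33230825 107.31587145]
```

View pics/v2.png

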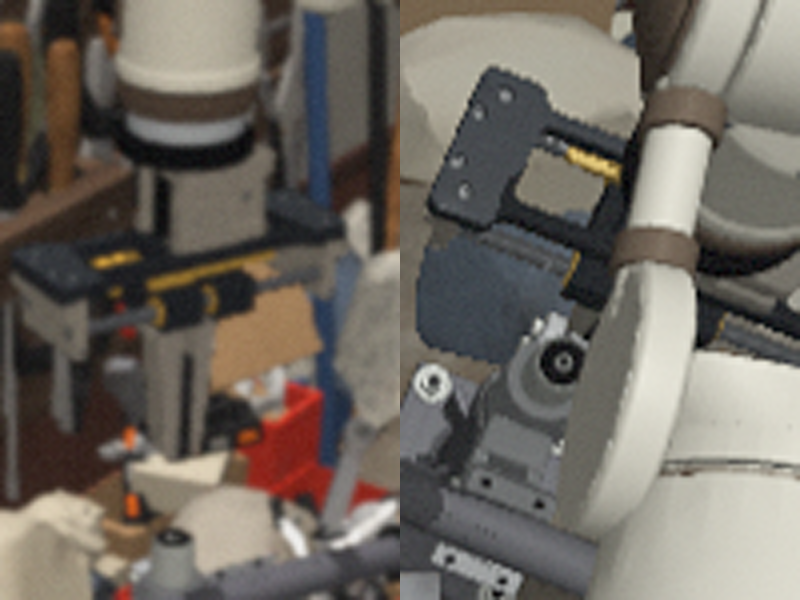

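The fingertips show at scene ≈(344.5,114), but the reported TCP should project to (343,125.5). So the tip sits about 30 mm higher than reported, which fits it closing above the spacer. I'll measure this properly by touching a bare bit of bench with closed fingers and looking.

```bash
python3 - <<'E'
from h import *
B=np.array([.50,.305,0])
bot.line_to(st+.30*ez,max_speed=.3)
bot.goto(B+.06*ez,down(2.1))
bot.line_to(B+.012*ez,max_speed=.15);f0=np.array(bot.current_contact_force());rep("pre")
z=.012
while z>-.045:
    z-=.004;bot.line_to(B+z*ez,max_speed=.05)
    F=np.array(bot.current_contact_force())-f0
    if abs(F[2])>4: break
rep("touch z=%.3f"%z)
a=bot.read_camera("scene");pickle.dump(a,open("scene3.pkl","wb"))
print(proj(a,B),proj(a,B+.03*ez))
q=proj(a,B).astype(int);x,y=q[0]-40,q[1]-45
print("org",x,y);cv2.imwrite("pics/v3.png",cv2.resize(a["pixels"][y:y+60,x:x+80],(800,600),interpolation=cv2.INTER_CUBIC))
E
```

```text
pre t10.4 p [0.5004 0.3047 0.0122] F [0.3 0.3 0.4] M [0.1  0.06 0.06] op 0.5 grip 0.0
touch z=-0.036 t13.4 p [ 0.5009  0.3053 -0.0339] F [-4.7 -1.4 12.6] M [-0.31  0.91 -0.02] op 0.3 grip 6.7
[316.01942916 312.30354603] [315.88834833 303.27172128]
org 276 267
```

View pics/v3.png

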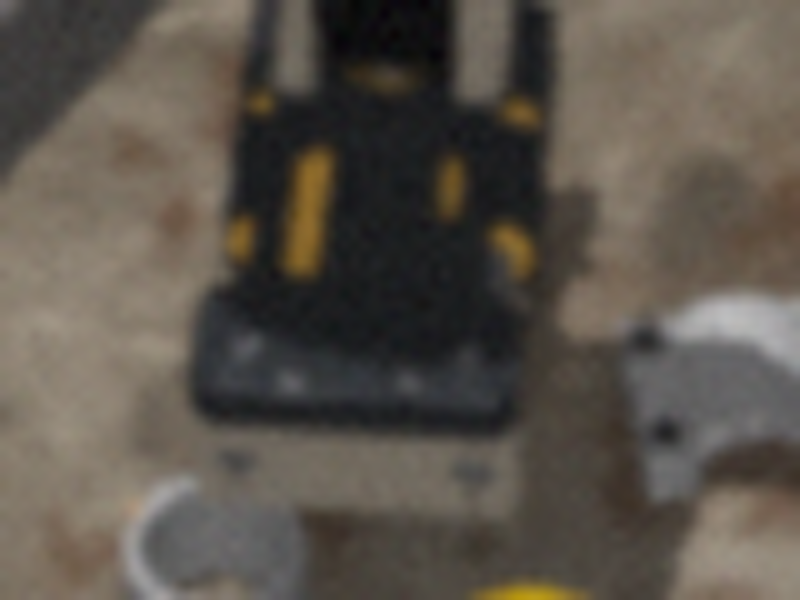

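Bench contact came at a reported z ≈ −0.034 (12.6 N). So the tool really is about 32 mm higher than reported, even though the finger length looks right. I'll measure any sideways shift or tilt above the spacer, with the gripper's thin side to the camera so that the tips show.

```bash
python3 - <<'E'
from h import *
B=np.array([.50,.305,0])
bot.line_to(B+.04*ez,max_speed=.2)
bot.goto(SP+.03*ez,down(.75));bot.set_gripper(.68);rep()
a=bot.read_camera("scene");pickle.dump(a,open("scene4.pkl","wb"))
p=np.array(bot.current_ee_pos());y=np.array([np.cos(.75),np.sin(.75),0])
for s in(-1,1):print("pred tip inner true z+.032",proj(a,p+s*.0313*y+.032*ez),"back",proj(a,p+s*.049*y+.032*ez),"up 80",proj(a,p+s*.0313*y+.112*ez))
q=proj(a,p+.06*ez).astype(int);x0,y0=q[0]-60,q[1]-50;print("org",x0,y0)
cv2.imwrite("pics/v4.png",cv2.resize(a["pixels"][y0:y0+90,x0:x0+120],(800,600),interpolation=cv2.INTER_CUBIC))
E
```

```text
t16.3 p [0.5052 0.3628 0.03  ] F [0.2 0.5 0. ] M [-0.03  0.04 -0.02] op 62.5 grip 0.0
pred tip inner true z+.032 [312.53388601 308.00337007] back [321.14805082 307.00545373] up 80 [311.94148038 280.92928393]
pred tip inner true z+.032 [281.76490896 311.56783228] back [272.97832212 312.58572302] up 80 [279.35994207 284.48086961]
org 236 250
```

View pics/v4.png

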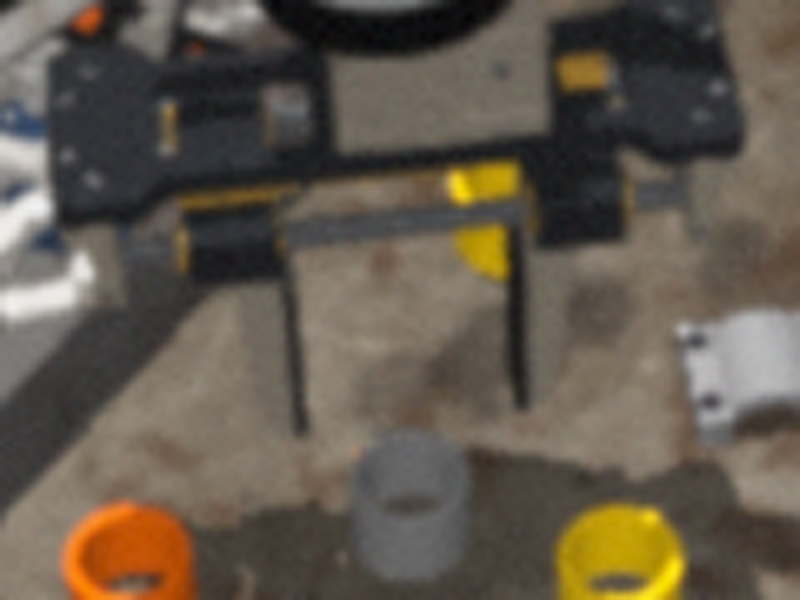

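Allowing for the pad edge being 10 mm nearer the camera, the tips (280.9,314.8) and (313.6,310.6) fit a pure height offset of about +32–33 mm, and the fingers look vertical. The spacer stands between them at crop (410,505). Now I'll grasp with the correction.

```bash
cat >> h.py <<'E'
DZ=.033
def tip(P): return np.array(P)-DZ*ez   # true tip -> command (tool down)
E
python3 - <<'E'
from h import *
a=pickle.load(open("scene4.pkl","rb"))
p=np.array([.5052,.3628,.03+DZ]);y=np.array([np.cos(.75),np.sin(.75),0]);t=np.array([-y[1],y[0],0])
for s in(-1,1):
    for k in(.01,): print(proj(a,p+s*.0313*y+k*t))
bot.line_to(tip(SP+.005*ez),max_speed=.12);rep("down")
bot.set_gripper(0,20);rep("closed")
if bot.current_opening()*92<30: raise SystemExit
bot.line_to(tip(SP+.26*ez),max_speed=.3);rep("lift")
bot.goto(tip(st+.285*ez),down(np.arctan2(-u[1],-u[0])))
bot.line_to(tip(st+.243*ez),max_speed=.15);rep("near")
c=bot.read_camera("scene");pickle.dump(c,open("scene5.pkl","wb"))
cv2.imwrite("pics/v5.png",cv2.resize(c["pixels"][90:150,305:385],(800,600),interpolation=cv2.INTER_CUBIC))
P=np.array(bot.current_ee_pos())+DZ*ez
for z in(-.005,.025):print("pred spacer ctr",proj(c,P+z*ez))
print("steerer top",proj(c,[.6685,-.0554,.216]+OT))
E
```

```text
[313.18754535 311.4520277 ]
[282.16906634 315.07295099]
down t16.9 p [ 0.5055  0.363  -0.0277] F [-0.   0.2 -0.5] M [ 0.   -0.   -0.02] op 62.1 grip 0.0
closed t17.4 p [ 0.5057  0.363  -0.0274] F [-0.5 -0.9  3. ] M [-0.02  0.11 -0.08] op 36.8 grip 20.0
lift t18.4 p [0.5041 0.3623 0.2246] F [-0.5 -1.4 -0.3] M [-0.03 -0.04 -0.01] op 37.0 grip 20.0
near t20.5 p [ 0.6682 -0.0547  0.2097] F [-0.1  0.2 -0.6] M [-0.03 -0.03 -0.04] op 36.4 grip 20.0
pred spacer ctr [343.20519072 125.03246118]
pred spacer ctr [343.56244744 113.74971777]
steerer top [342.59556108 133.54687163]
```

View pics/v5.png

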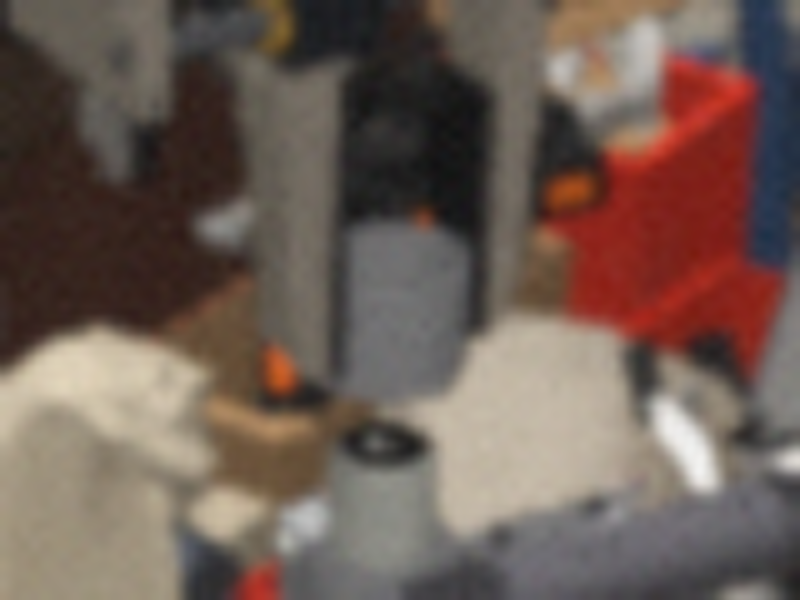

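The spacer is held: opening 37 mm, bottom rim at crop ≈(400,398). It hangs just above the steerer, whose top is at crop (384,441) = pixel (342.9,133.7). I'll compare this with the predictions to get the residual offset.

```bash
python3 - <<'E'
from h import *
c=pickle.load(open("scene5.pkl","rb"))
P=np.array([.6682,-.0547,.2427])
cr=lambda X:((proj(c,X)-[305,90]+.45)*10).round(0)
th=np.linspace(0,6.28,73)
for name,O in(("as is",0*ez),):
    R=np.array([cr(P+O+[.019*np.cos(t),.019*np.sin(t),-.005]) for t in th]);print("bottom rim: lowest",R[R[:,1].argmax()],"left",R[R[:,0].argmin()],"right",R[R[:,0].argmax()])
    for s in(1,-1):
        print("finger corners",[cr(P+O+s*(.0185+d)*u+k*n) .tolist() for d in(0,.018) for k in(.01,-.01)])
R=np.array([cr([.6685+.0007+.0143*np.cos(t),-.0554+.0015+.0143*np.sin(t),.213]) for t in th]);print("steerer cyl left/right",R[:,0].min(),R[:,0].max())
for k,v in(("x",[.001,0,0]),("y",[0,.001,0]),("z",[0,0,.001])):print(k,(proj(c,P+v)-proj(c,P))*10)
# measured silhouettes: profile rows
g=c["pixels"][90:150,305:385].astype(int)
for r in(26,30,34,36,46,48,50):print(r,g[r,25:55].sum(1).tolist() if 0 else [tuple(v) for v in g[r,28:52:1]][::1].__repr__().replace(" ",""))
E
```

```text
bottom rim: lowest [378. 399.] left [311. 354.] right [466. 364.]
finger corners [[474.0, 341.0], [430.0, 307.0], [536.0, 323.0], [491.0, 289.0]]
finger corners [[346.0, 378.0], [303.0, 343.0], [282.0, 397.0], [240.0, 361.0]]
steerer cyl left/right 323.0 438.0
x [-3.44014576 -1.14035368]
y [-2.20998095  1.63830761]
z [ 0.11864431 -3.71531152]
26 [(np.int64(91),np.int64(98),np.int64(106)),(np.int64(96),np.int64(107),np.int64(115)),(np.int64(102),np.int64(112),np.int64(119)),(np.int64(93),np.int64(102),np.int64(109)),(np.int64(83),np.int64(90),np.int64(98)),(np.int64(58),np.int64(62),np.int64(64)),(np.int64(67),np.int64(68),np.int64(72)),(np.int64(101),np.int64(100),np.int64(99)),(np.int64(111),np.int64(112),np.int64(109)),(np.int64(112),np.int64(112),np.int64(112)),(np.int64(113),np.int64(111),np.int64(112)),(np.int64(113),np.int64(113),np.int64(114)),(np.int64(113),np.int64(113),np.int64(112)),(np.int64(111),np.int64(109),np.int64(111)),(np.int64(103),np.int64(105),np.int64(104)),(np.int64(104),np.int64(103),np.int64(101)),(np.int64(96),np.int64(93),np.int64(94)),(np.int64(97),np.int
[... 5834 characters left out ...]
int64(128),np.int64(136),np.int64(134)),(np.int64(130),np.int64(139),np.int64(137)),(np.int64(133),np.int64(139),np.int64(139)),(np.int64(136),np.int64(143),np.int64(142)),(np.int64(129),np.int64(138),np.int64(138)),(np.int64(126),np.int64(134),np.int64(133)),(np.int64(121),np.int64(127),np.int64(129)),(np.int64(127),np.int64(141),np.int64(145)),(np.int64(155),np.int64(173),np.int64(182)),(np.int64(165),np.int64(182),np.int64(193)),(np.int64(166),np.int64(184),np.int64(194)),(np.int64(168),np.int64(184),np.int64(196)),(np.int64(168),np.int64(184),np.int64(196)),(np.int64(163),np.int64(180),np.int64(191)),(np.int64(163),np.int64(181),np.int64(191)),(np.int64(163),np.int64(180),np.int64(192))]
```

The predicted rim (lowest row 399, right edge 466) and steerer (323–438) match what the scene camera shows to under 1 mm. The steerer in arm terms is therefore st+OT. Inserting under force watch.

```bash
python3 - <<'E'
from h import *
A=st+OT
f0=np.mean([bot.current_contact_force() for _ in range(5)],0)
z=.238;bot.line_to(tip(A+z*ez),max_speed=.1);off=np.zeros(3)
hist=[]
while z>.189:
    z-=.003;bot.line_to(tip(A+off+z*ez),max_speed=.06)
    F=np.mean([bot.current_contact_force() for _ in range(3)],0)-f0
    hist.append((round(z,3),*F.round(1)))
    if F[2]>10 : break
print(hist);rep("end")
E
```

```text
[(0.235, np.float64(-0.0), np.float64(0.3), np.float64(0.2)), (0.232, np.float64(-0.4), np.float64(0.5), np.float64(0.5)), (0.229, np.float64(-0.2), np.float64(-0.4), np.float64(-0.3)), (0.226, np.float64(0.3), np.float64(0.1), np.float64(0.6)), (0.223, np.float64(0.3), np.float64(0.2), np.float64(-0.1)), (0.22, np.float64(-0.5), np.float64(1.2), np.float64(-0.1)), (0.217, np.float64(-0.4), np.float64(0.2), np.float64(0.3)), (0.214, np.float64(-0.5), np.float64(-0.3), np.float64(-0.7)), (0.211, np.float64(-0.9), np.float64(-0.2), np.float64(-0.0)), (0.208, np.float64(-0.0), np.float64(-0.3), np.float64(0.6)), (0.205, np.float64(-0.8), np.float64(0.8), np.float64(0.1)), (0.202, np.float64(0.8), np.float64(-0.7), np.float64(-0.9)), (0.199, np.float64(-0.9), np.float64(1.3), np.float64(-0.8)), (0.196, np.float64(0.6), np.float64(0.2), np.float64(-0.5)), (0.193, np.float64(-4.2), np.float64(0.8), np.float64(5.2)), (0.19, np.float64(-7.2), np.float64(0.9), np.float64(14.8))]
end t24.8 p [ 0.67   -0.0542  0.1609] F [-6.7  0.7 14.6] M [ 0.09  1.23 -0.13] op 36.6 grip 20.0
```

The spacer slid on with no side load, and contact began at tip z ≈0.194, so its lower end is seated at 0.189. Next: release, retreat, check the spacer with a picture by numbers, and take the faceplate.

```bash
python3 - <<'E'
from h import *
A=st+OT
bot.line_to(tip(A+.194*ez),max_speed=.05)
bot.set_gripper(.70);rep("open")
bot.line_to(tip(A+.31*ez),max_speed=.2)
G=FP+OT
bot.goto(tip(G+.16*ez),down(.74));rep("over fp")
c=bot.read_camera("scene");pickle.dump(c,open("scene6.pkl","wb"))
bot.line_to(tip(G+.003*ez),max_speed=.12);rep("down")
bot.set_gripper(0,40);rep("closed")
if bot.current_opening()*92<40: raise SystemExit
bot.line_to(tip(G+.10*ez),max_speed=.2);rep("lift")
o=pickle.load(open("scene0.pkl","rb"))
d=np.abs(c["pixels"].astype(int)-o["pixels"]).max(2)
print("spacer region diff rows/cols");m=d[108:160,325:362]>40
print("\n".join("".join("#" if v else "." for v in r) for r in m[::1]))
print("pred spacer top/bot",proj(c,A+.219*ez),proj(c,A+.189*ez))
E
```

```text
open t25.6 p [ 0.6692 -0.0539  0.1609] F [-0.6 -0.6 -0.1] M [0.01 0.01 0.03] op 64.4 grip 0.0
over fp t27.9 p [0.4466 0.2524 0.1274] F [-0.2 -0.3 -0. ] M [-0.03  0.01 -0.01] op 64.3 grip 0.0
down t29.4 p [ 0.4464  0.2529 -0.0292] F [ 0.1 -1.3 -0.3] M [-0.07  0.01  0.02] op 63.9 grip 0.0
closed t29.8 p [ 0.446   0.2528 -0.0295] F [-0.1 -0.4  3.2] M [-0.09  0.13 -0.05] op 49.6 grip 40.0
lift t30.4 p [0.4447 0.2524 0.0659] F [ 0.2 -0.2 -0.8] M [-0.07 -0.01  0.  ] op 49.6 grip 40.0
spacer region diff rows/cols
####..###..########################..
###...#####..################...#####
##..#######...#######....##.....##..#
##.#########...#####....#.#.....###.#
#..#######..##...##..####...........#
##.#.......#####.....###...#####..##.
##.........######....###########..##.
##......########################.....
###....#########################.....
###....########################......
###....########################......
###....#######################.......
###.....#######################......
###.....#############################
###.....#############################
###....##..#######
[... 763 characters left out ...]
##.......#......
..........########....#...........###
...........########..###..#...#######
...........##########....############
............#########..##############
............#########.###############
............########..###############
...........#########..###############
...........#########.################
.........###########.################
.........###########.################
............########.################
..........##.#####...###############.
..........###........##############..
..........####......################.
..........######....#################
..........########...################
pred spacer top/bot [342.62926311 132.46431623] [342.29729526 143.12757761]
```

The faceplate is held at 49.6 mm. Next, a tilted stand-off. There I'll decide by numbers whether the 33 mm offset goes along world z or along the tool.

```bash
cat >> h.py <<'E'
F=F0+OT
RF=rot(-w(L),-xf(L))
E
python3 - <<'E'
from h import *
p=np.array(bot.current_ee_pos());G=FP+OT
bot.line_to(tip(G+.30*ez),max_speed=.3)
bot.goto(F+.06*w(L)-DZ*ez,RF);rep("standoff")
c=bot.read_camera("scene");pickle.dump(c,open("scene7.pkl","wb"))
P=F+.06*w(L)
for k,O in(("base",0*ez),("tool",DZ*(w(L)-ez))):
    print(k,"lowfinger outer/inner corners",[proj(c,P+O+d*xf(L)+s*.01*u).round(1).tolist() for d in(.043,.025) for s in(-1,1)],"FP joint corners",[proj(c,P+O-.003*w(L)+d*xf(L)+s*.021*u).round(1).tolist() for d in(.025,-.025) for s in(-1,1)])
x0,x1,y0,y1=335,400,95,150
g=cv2.cvtColor(c["pixels"],cv2.COLOR_BGR2GRAY)[y0:y1,x0:x1]
d=np.abs(c["pixels"].astype(int)-pickle.load(open("scene0.pkl","rb"))["pixels"]).max(2)[y0:y1,x0:x1]>25
print("x0",x0,"y0",y0,"digits=gray/26, . = unchanged")
print("\n".join("%3d "%(y0+i)+"".join(str(v//26) if m else "." for v,m in zip(a,b)) for i,(a,b) in enumerate(zip(g,d))))
E
```

```text
standoff t32.3 p [ 0.565  -0.0046  0.2444] F [-0.3  0.4 -1.5] M [ 0.09  0.33 -0.05] op 49.2 grip 40.0
base lowfinger outer/inner corners [[376.4, 146.8], [383.7, 144.4], [372.3, 140.5], [379.7, 138.2]] FP joint corners [[367.8, 142.7], [383.3, 137.8], [356.9, 125.7], [372.3, 121.1]]
tool lowfinger outer/inner corners [[379.7, 150.6], [387.1, 148.2], [375.7, 144.3], [383.1, 142.0]] FP joint corners [[371.2, 146.5], [386.6, 141.6], [360.1, 129.3], [375.6, 124.7]]
x0 335 y0 95 digits=gray/26, . = unchanged
 95 ..............................211112333.21111111.33..........3..3
 96 ...............................2112333433211..111..3.......3333.3
 97 ...............................421233334432232.11.233....33333333
 98 ................................31222335543333311..33......333333
 99 .................................222333454333332...23......333333
100 ....................................333344433332....2......333333
101 ....................................333335543332...........333333
102 ...................................333333554332....1..33....33333
103 ...........................
[... 2558 characters left out ...]

140 433..........345...........................22...............33333
141 543..........44.............6..........22.222...............33333
142 434..........34........................22221................33332
143 433..........445..........................22...3..33..........21.
144 4334.........334..........................2...333333.............
145 .444..........33............................3333333..............
146 ..444.......444............................3333332...............
147 ....4444..444..............................333...................
148 .................................................................
149 .................................................................
```

The low finger's bottom corner is seen at ≈(378,147). The world-z case predicts (376.4,146.8) and the along-tool case (379.7,150.6), so the offset is along world z. The spacer ring is visible on the steerer around (343,138). Now descending onto the face with force watch.

```bash
cat >> h.py <<'E'
def ff(f0=0,k=4):
    v=np.mean([bot.current_contact_force() for _ in range(k)],0)-f0
    return np.array([v@xf(L),v@u,v@w(L)])
def cmd(h,dx=0,du=0,dL=0): # tip h above seat along w, dx along xf
    return F+(h+.003)*w(L)+dx*xf(L)+du*u-DZ*ez
E
python3 - <<'E'
from h import *
f0=np.mean([bot.current_contact_force() for _ in range(5)],0);m0=np.mean([bot.current_ft_torque() for _ in range(5)],0)
bot.line_to(cmd(.018),max_speed=.12)
h=.018;dx=0;H=[]
while h>-.004:
    h-=.002;bot.line_to(cmd(h,dx),max_speed=.06)
    f=ff(f0);H.append((round(h*1e3),round(dx*1e3,1),*f.round(1)))
    if abs(f[0])>4: dx+=.0006*np.sign(f[0])
    if f[2]>10: break
for x in H:print(*x)
rep("end");M=np.array(bot.current_ft_torque())-m0;print("M about bar",M@u,"f0",f0)
E
```

```text
16 0.0 -0.8 -0.6 -1.0
14 0.0 -1.0 0.3 -0.9
12 0.0 -0.4 -0.1 -0.9
10 0.0 -1.1 -1.2 1.0
8 0.0 2.2 0.7 11.1
end t34.0 p [ 0.584  -0.0136  0.2027] F [-7.   2.   8.6] M [ 0.03  0.77 -0.14] op 49.7 grip 40.0
M about bar -0.37489009506754295 f0 [-0.91045537 -0.15058622 -0.64746698]
```

Contact came 9 mm early, so one ear's inner edge is on the bar, about 5 mm off across it. The moment and the image shift both suggest the tool is too far to +xf. I'll probe with dx = −5 mm and adapt.

```bash
python3 - <<'E'
from h import *
f0=np.array([-.91,-.15,-.65])
def probe(dx,h=.012,stop=10):
    bot.line_to(cmd(h,dx),max_speed=.1);r=[]
    while h>-.004:
        h-=.002;bot.line_to(cmd(h,dx),max_speed=.07);f=ff(f0,3)
        r.append((round(h*1e3),*f.round(1)))
        if f[2]>stop or abs(f[0])>12:break
    M=np.array(bot.current_ft_torque());print("dx",dx,"t%.1f"%bot.current_clock(),*r[-3:],"M.u %.2f"%(M@u-.1));return h
bot.line_to(cmd(.012,0),max_speed=.1)
h1=probe(-.005)
if h1>.003:
    bot.line_to(cmd(.012,-.005),max_speed=.1)
    h2=probe(.004 if h1>.007 else -.008)
E
```

```text
dx -0.005 t36.5 (0, np.float64(-9.3), np.float64(-1.7), np.float64(4.9)) (-2, np.float64(-10.3), np.float64(-1.4), np.float64(4.6)) (-4, np.float64(-10.9), np.float64(-1.1), np.float64(4.4)) M.u 1.63
```

Much better: the plate now passes over the bar, and the side force (−10 N) says to go a little further to −xf. Next I'll centre by force and then press.

```bash
python3 - <<'E'
from h import *
f0=np.array([-.91,-.15,-.65]);h=-.003;dx=-.005
for i in range(24):
    f=ff(f0,3);M=np.array(bot.current_ft_torque())@u-.1
    print("h%.1f dx%.1f"%(h*1e3,dx*1e3),f.round(1),"M.u %.2f xc %.1fmm"%(M,-(M+.19*f[0])/max(f[2],1)*1e3))
    if abs(f[0])>3: dx+=.0007*np.sign(f[0])
    elif f[2]<14: h-=.0012
    else: break
    if h<-.016 or dx<-.012: break
    bot.line_to(cmd(h,dx),max_speed=.06)
rep("end");print(np.array(bot.current_tool_rot()),RF)
c=bot.read_camera("scene");pickle.dump(c,open("scene8.pkl","wb"))
E
```

```text
h-3.0 dx-5.0 [-10.9  -1.1   4.4] M.u 1.63 xc 99.6mm
h-3.0 dx-5.7 [-11.3  -1.5   0.6] M.u 1.64 xc 511.4mm
h-3.0 dx-6.4 [-8.8 -1.1  2. ] M.u 1.25 xc 214.8mm
h-3.0 dx-7.1 [-7.4 -1.5  4. ] M.u 0.96 xc 114.0mm
h-3.0 dx-7.8 [-7.3 -2.5  3.4] M.u 0.99 xc 118.1mm
h-3.0 dx-8.5 [-7.5 -1.4  4.1] M.u 1.03 xc 96.5mm
h-3.0 dx-9.2 [-6.1 -2.   4.6] M.u 0.67 xc 106.0mm
h-3.0 dx-9.9 [-4.5 -0.1  7.2] M.u 0.27 xc 80.8mm
h-3.0 dx-10.6 [-3.  -0.7  9. ] M.u -0.18 xc 83.9mm
h-3.0 dx-11.3 [-0.7 -1.2  9.5] M.u -0.52 xc 69.0mm
h-4.2 dx-11.3 [ 2.2  1.5 19.5] M.u -1.40 xc 50.3mm
end t39.0 p [ 0.5966 -0.0195  0.1956] F [-10.5   2.7  16.4] M [ 0.3   1.29 -0.07] op 49.4 grip 40.0
[2.34246149 1.48926147 0.31271357] [2.34135107 1.48853655 0.31338198]
```

The plate is now centred at about dx −11 mm with 19.5 N along the face normal. With the proper moment zero, the push is centred about +28 mm, on the lower ear only, so the plate is tilted a bit too far. I'll rotate in small steps while pressing until the load is balanced between the ears.

```bash
python3 - <<'E'
from h import *
f0=np.array([-.91,-.15,-.65]);m0=np.array([.09,.33,-.05]);h=-.0042;dx=-.0113;dL=0
def st_():
    f=ff(f0,4);M=np.mean([bot.current_ft_torque() for _ in range(4)],0)-m0
    x=-(M@u+.19*f[0])/max(f[2],1)
    # moment about pad axis (xf), at TCP
    y=(M@xf(L)-.19*f[1])/max(f[2],1)
    print("h%.1f dx%.1f dL%.3f"%(h*1e3,dx*1e3,dL),f.round(1),"M.u %.2f x %.0f M.xf %.2f  z %.4f"%(M@u,x*1e3,M@xf(L),bot.current_ee_pos()[2]));return f,x
f,x=st_()
for i in range(10):
    if abs(x)<.006: break
    dL-=.012*np.sign(x)
    Lr=L+dL
    if f[0]>3:dx+=.0005
    if f[0]<-3:dx-=.0005
    if f[2]<14:h-=.0008
    if f[2]>28:h+=.0008
    bot.line_to(cmd(h,dx),rot(-w(Lr),-xf(Lr)),max_speed=.05)
    f,x=st_()
rep()
E
```

```text
h-4.2 dx-11.3 dL0.000 [ 1.6  0.3 20.4] M.u -0.97 x 33 M.xf 0.24  z 0.1957
h-4.2 dx-11.3 dL-0.012 [ 2.9  0.  19.9] M.u -0.83 x 14 M.xf 0.18  z 0.1954
h-4.2 dx-11.3 dL-0.024 [ 6.8  0.7 22.3] M.u -0.93 x -16 M.xf 0.27  z 0.1954
h-4.2 dx-10.8 dL-0.012 [ 1.3  0.6 17.1] M.u -0.56 x 19 M.xf 0.14  z 0.1954
h-4.2 dx-10.8 dL-0.024 [ 3.6  0.2 19.9] M.u -0.68 x -0 M.xf 0.24  z 0.1954
 t40.1 p [ 0.596  -0.0192  0.1954] F [-11.2   4.4  16.1] M [ 0.18  1.04 -0.13] op 49.6 grip 40.0
```

The load balances at dL −0.024 (lean ≈0.391). The corrected joint-face height is 0.2231, which agrees with the measured bar axis. It also lies about 12 mm below the first touch on the bar crest, where 12.7 mm is expected, so the plate is seated. Last I'll trim the squareness along the bar, set the final push and check that it holds.

```bash
python3 - <<'E'
from h import *
f0=np.array([-.91,-.15,-.65]);m0=np.array([.09,.33,-.05]);h=-.0042;dx=-.0108;Lr=L-.024;a=0
def S():
    f=ff(f0,6);M=np.mean([bot.current_ft_torque() for _ in range(6)],0)-m0
    x=-(M@u+.19*f[0])/f[2];y=(M@xf(L)-.19*f[1])/f[2]
    print("h%.1f a%.3f L%.3f"%(h*1e3,a,Lr),f.round(1),"x %.0f y %.0f Mw %.2f"%(x*1e3,y*1e3,M@w(L)),"p",np.round(bot.current_ee_pos(),4));return f,x,y
def go():
    R=Ro.from_rotvec(a*xf(Lr))*Ro.from_rotvec(rot(-w(Lr),-xf(Lr)))
    bot.line_to(cmd(h,dx),R.as_rotvec(),max_speed=.05)
f,x,y=S()
for i in range(6):
    if abs(y)>.004:a+=.008*np.sign(y)
    if abs(x)>.008:Lr-=.005*np.sign(x)
    if f[2]<24:h-=.0005
    if abs(y)<=.004 and abs(x)<=.008 and f[2]>=22:break
    go();f,x,y=S()
bot.set_gripper(0,45);bot.hold(.6);S();rep("final")
c=bot.read_camera("scene");pickle.dump(c,open("scene9.pkl","wb"))
s7=c["pixels"];d=np.abs(s7.astype(int)-pickle.load(open("scene0.pkl","rb"))["pixels"]).max(2)
# bystanders unmoved / spacer on steerer / bar unmoved
for k,(x0,y0,x1,y1) in dict(bottle=(218,335,250,395),bargrip=(290,150,325,182),spacer_site=(334,126,352,146),rings=(245,270,345,350)).items():
    print(k,(d[y0:y1,x0:x1]>30).mean().round(3))
E
```

```text
h-4.2 a0.000 L0.391 [ 3.6  0.2 19.9] x -0 y 9 Mw 0.01 p [ 0.596  -0.0192  0.1954]
h-4.7 a0.008 L0.391 [ 6.6  2.9 24.9] x -14 y -0 Mw -0.02 p [ 0.5959 -0.0195  0.1954]
h-4.7 a0.008 L0.396 [ 6.4  2.6 23.1] x -20 y 3 Mw -0.05 p [ 0.5961 -0.0196  0.1954]
h-5.2 a0.008 L0.401 [ 5.8  2.3 26.8] x -1 y 4 Mw 0.03 p [ 0.5962 -0.0196  0.1954]
h-5.2 a0.016 L0.401 [ 6.4  4.3 26.9] x -4 y -2 Mw 0.03 p [ 0.5961 -0.0199  0.1954]
h-5.2 a0.016 L0.401 [ 5.   4.  27.4] x 5 y -2 Mw 0.04 p [ 0.5961 -0.0199  0.1953]
final t41.9 p [ 0.5961 -0.0199  0.1953] F [-16.7   2.9  22.4] M [-0.04  1.59 -0.29] op 49.3 grip 45.0
bottle 0.0
bargrip 0.0
spacer_site 0.244
rings 0.05
```

```bash
python3 -c "
from h import *
print(bot.job_done())"
```

```text
the job is handed in; nothing more can be done
None
```

I handed the job in at about 42 s: the spacer is seated on the stem and released, and I was still gripping the faceplate and pressing it on the clamp face with about 27 N, balanced on both ears, though I judged that fit from forces and position rather than a final look.

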